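# Make up two wall conservators' kits

### The arm

A 6-joint arm with a two-finger parallel gripper is mounted at the origin on the work surface. World frame = base frame: x ahead of the robot, y to its left, z up, the work surface at z = 0. Lengths are in m, angles in degrees, forces in N, time in s.
With the tool pointing down it reaches from about 0.325 to 0.85 m from the base axis. Payload 15.5 kg.
Tool frame: the origin (TCP) lies at the very end of the fingers, on their centre line; the grasp point (between the pads) lies arm.grip_depth behind it (arm.grip_depth is the distance from the TCP to the grasp point, in m); z points along the fingers, y is the direction in which the jaws open and shut (so a half turn about z gives the same grasp; the last joint's range is limited). The gripper opens to 91 mm and grips with 3 to 60 N. Pads are 32 mm wide; open, the fingers measure 118 mm over their backs; the gripper's body (76 mm by 178 mm) begins 60 mm behind the grasp point.
Start: joints at [64.716, 28.281, 77.091, -0, 74.628, -5.472], TCP at [0.212, 0.588, 0.214] pointing down, gripper open.
Joint ranges: [-166.48, 166.48], [-47.26, 123.95], [12.59, 153.08], [-70.14, 250.14], [6.76, 159.57], [-176.63, 176.63]. Speed limits (degrees/s): [108.29, 108.29, 147.25, 172.46, 172.46, 172.46].

### API

Orientations are given as a 3x3 rotation matrix whose columns are the frame's x, y, z axes.
In Python, from rig import arm gives the robot as it stands. Calls block until the motion is done:
- arm.move_to(position, orientation): joint-space move of the TCP to a pose.
- arm.move_l(position, orientation=None, feed=0.15): straight line of the TCP; orientation=None keeps the orientation; feed is the mean speed in m/s.
- arm.move_joints(angles): joint-space move.
- arm.grip(opening): finger opening in m; the grip force is fixed at half the most; returns when the fingers have stopped.
- arm.sleep(seconds).
- arm.solve_ik(position, orientation): joint angles nearest the present ones, or None.
- arm.snapshot(name): name is "scene" or "top" or "wrist"; returns the picture (480x640x3 uint8, red, green, blue); there is no depth.
- arm.get_calibration(name): a dict with "intrinsics" (3x3 intrinsics, pixels), "cam_to_world" (4x4, takes a point from camera to world coordinates). Camera axes: x right, y down, z forward; pixel columns grow to the right and rows downward; lengths in m; the calibration is good to about 2 mm. A picture is of the moment at which its call begins: read the wrist's pose just before it. get_calibration takes no time and is no camera call; for the wrist camera it gives the pose at the moment of the call.
A pose or a line that the arm cannot do raises arm.Unreachable and nothing moves.
- arm.sign_off(): hands the job in, once; it reports no verdict.
Readings, each from a call of its own:
- arm.current_t(): time.
- arm.current_joint_positions(): joint angles.
- arm.current_dq(): joint speeds.
- arm.current_tau(): joint torques, N m.
- arm.current_ee_pos(): TCP position.
- arm.current_tool_rot(): TCP orientation.
- arm.current_force(): force on the tool from outside, world axes, zero at the start.
- arm.current_torque(): the same for the moment, N m.
- arm.current_width(): finger opening in m.
Only numpy, scipy, OpenCV 4.12 (cv2) and the standard library are available. Lean on these libraries where they do the work, as an engineer would, in place of code of your own. Each camera call takes 0.05 s, during which the arm holds its last target. There are 200 camera calls.

### The job

Make up the two kits for the mural conservators from the stock in the middle of the table. In the squarish tray with three compartments: the large jar standing in the bigger of the two short compartments, the amber bottle standing in the smaller one, and the flat brush lying lengthwise in the long channel; in the narrow tray with two compartments: the small jar standing in the short compartment and the spatula lying lengthwise in the long channel. Set everything flat on the tray floors without dropping the jars or the bottle, and leave the flat tin, the cup of sticks and the roll of tape where they are.

Things in the scene. Friction and masses are not known exactly. Their poses are not given: they have to be found in the camera images.
- square_tray: Fixed steel tray 188 x 162 mm (x, y). Origin: centre of underside, on the table, z up. Floor 4 mm thick; rim and partitions 4 mm thick, 10 mm above the floor. Inner sizes and centres in its frame (mm): long channel along x 180 x 70 at (0, -42), for the brush; bigger short compartment 112 x 80 at (-34, 37), for the large jar; smaller 64 x 80 at (58, 37), for the bottle.
- narrow_tray: Fixed steel tray, long and narrow, 266 x 78 mm (x, y). Origin: centre of underside, on the table, z up. Floor 4 mm thick; rim and partition 4 mm thick, 10 mm above the floor. Inner sizes and centres in its frame (mm): long channel along x 180 x 70 at (-39, 0), for the spatula; short compartment 74 x 70 at (92, 0), for the small jar.
- large_jar_mid (a point): Large white plastic jar with a grey lid, a plain upright cylinder 64 mm in diameter, 70 mm high, about 240 g. This point is on its axis, half-way up (35 mm above its underside); z up along its axis.
- small_jar_mid (a point): Small white plastic jar with a grey lid, an upright cylinder 42 mm in diameter, 56 mm high, about 90 g. This point is on its axis, half-way up (28 mm above its underside); z up along its axis.
- bottle_mid (a point): Amber bottle with a black cap, upright, 80 mm high, about 120 g: round body 36 mm in diameter up to 56 mm, then a shoulder and a cap 22 mm in diameter. This point is on its axis, half-way up (40 mm above its underside); z up along its axis.
- brush_mid (a point): Flat brush lying flat, 150 mm long: light wooden handle 18 mm wide and 18 mm thick, steel ferrule, stiff dark bristles 40 mm wide, about 60 g. This point is in the handle, half-way along the whole length and 9 mm up; it balances near here. x points along the brush to the bristles (handle from x -75 to +25 mm, head to +75 mm), z up.
- spatula_mid (a point): Filling spatula lying flat, 150 mm long: dark wooden handle 18 mm wide and 18 mm thick, thin flat steel blade 32 mm wide, about 60 g. This point is in the handle, half-way along the whole length and 9 mm up; it balances near here. x points along the spatula to the blade (handle from x -75 to +20 mm, blade to +75 mm), z up.
- flat_tin_mid (a point): Flat round aluminium tin, 62 mm in diameter, 28 mm high, in the stock but part of neither kit: it stays where it is. This point is its centre, half-way up.
- stick_cup_mid (a point): Clear cup 68 mm in diameter and 75 mm high with wooden sticks standing in it up to about 125 mm; stands beyond the stock and stays where it is. This point is on its axis, 37 mm up.
- tape_roll_mid (a point): Roll of yellow tape lying flat, 96 mm in outer diameter, 25 mm high; lies beyond the stock and stays where it is. This point is its centre, half-way up.
There are look-alikes about, which are no part of the job. What is shaped like the part that bears spatula_mid but blue is not meant. What is shaped like the part that bears large_jar_mid but brown is not meant.

How it is judged:
By the outcome, as a careful person would: the job done as asked, in the order asked, and still so for the second after the job is handed in, with the robot touching nothing.
It also fails if it takes over 133 s, if anything falls off the work surface, if the arm or the gripper's body presses on something with over 40 N, if the wrist force passes 120 N, or if a joint passes its speed limit or range.

## Working session

There is one attempt and no reset: what is moved stays moved. The work goes in short steps, each a Python script; the robot and the scene stay as the last script left them, time stands still between calls to the robot, and variables do not carry over. Pictures are saved under pics/ and viewed, about 12 in all and at most 16, crops included, and the job is handed in when it is done.

```bash
mkdir -p pics; ls
python3 - <<'E'
from rig import arm
import cv2,numpy as np
np.set_printoptions(precision=4,suppress=True)
print(arm.grip_depth,arm.current_t(),arm.current_width())
print(arm.current_tool_rot())
for n in("scene","top"):
    c=arm.get_calibration(n);print(n,c["intrinsics"],c["cam_to_world"])
    cv2.imwrite(f"pics/{n}0.png",arm.snapshot(n)[:,:,::-1])
E
```

```text
pics
0.0188 0.0 0.09088585957742334
[[-0.9408  0.339  -0.0005]
 [ 0.339   0.9408 -0.0011]
 [ 0.0001 -0.0012 -1.    ]]
scene [[512.9007   0.     316.4803]
 [  0.     512.9007 241.9951]
 [  0.       0.       1.    ]] [[-0.78    0.5184 -0.3504  0.9224]
 [ 0.6258  0.6457 -0.4376  0.4596]
 [-0.0005 -0.5606 -0.8281  0.8849]
 [ 0.      0.      0.      1.    ]]
top [[544.3701   0.     311.1607]
 [  0.     544.3701 231.9706]
 [  0.       0.       1.    ]] [[-0.0182 -0.9982  0.0569  0.4871]
 [-0.9998  0.0179 -0.0063 -0.0035]
 [ 0.0053 -0.057  -0.9984  1.1   ]
 [ 0.      0.      0.      1.    ]]
```

View pics/top0.png

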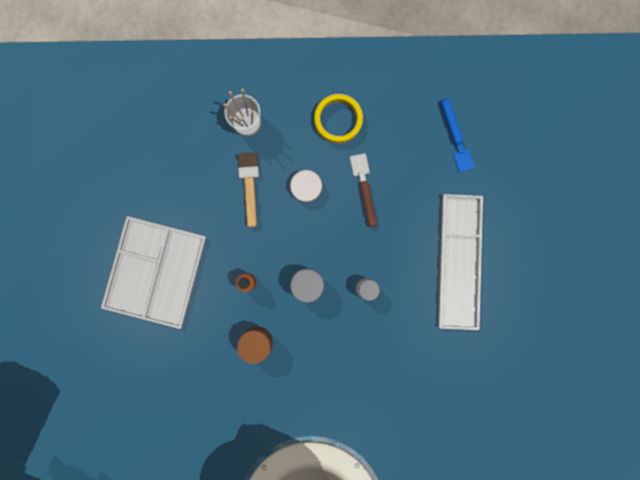

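View pics/scene0.png

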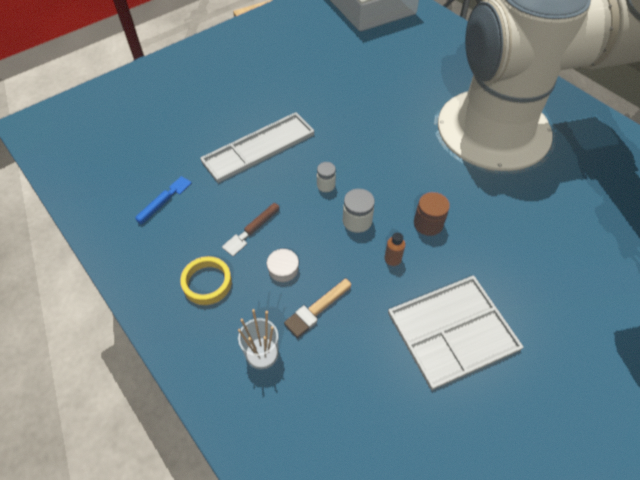

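The top view shows the square tray with corners near (128,218), (205,235), (180,327) and (102,308), and its small compartment at the top left. The narrow tray spans (443,195) to (479,329), with the short compartment at the top.

Candidates for the two look-alike pairs:
- **Spatula:** the dark wooden one at (365,190) or the blue one at (456,135). The dark one fits.
- **Large jar:** the white and grey one at (307,285) or the brown one at (254,345). The grey-lidded one fits.

I'll confirm both in one enlarged crop and run the measurements at the same time.

```bash
cat > h.py <<'E'
import cv2,numpy as np
np.set_printoptions(precision=4,suppress=True)
def ray(c,uv,z):
    K,T=c["intrinsics"],c["cam_to_world"]
    d=T[:3,:3]@np.linalg.inv(K)@np.array([uv[0],uv[1],1.]);o=T[:3,3]
    return (o+d*(z-o[2])/d[2])[:2]
def blobs(m,lo=30,hi=20000):
    n,l,s,ce=cv2.connectedComponentsWithStats(m.astype(np.uint8))
    return [(ce[i],s[i],l==i) for i in range(1,n) if lo<s[i][4]<hi]
def pca(c,mask,z):
    """centre & axis angle of long thing by min-area rect of points cast on plane z"""
    v,u=np.nonzero(mask)
    p=np.array([ray(c,q,z) for q in zip(u,v)],np.float32)*1000
    (cx,cy),(w,h),_=r=cv2.minAreaRect(p); b=cv2.boxPoints(r)
    e=[b[1]-b[0],b[2]-b[1]]; e=max(e,key=np.linalg.norm)
    return np.array([cx,cy])/1000,np.degrees(np.arctan2(e[1],e[0])),sorted([w,h])
E
python3 - <<'E'
from rig import arm
from h import *
c=arm.get_calibration("top"); im=cv2.imread("pics/top0.png")
hsv=cv2.cvtColor(im,cv2.COLOR_BGR2HSV); H,S,V=[hsv[...,i].astype(int) for i in range(3)]
roi=np.zeros(S.shape,bool); roi[90:380,90:500]=1
for nm,z,m in [("pale",.014,(S<70)&(V>110)&roi),("greylid",.07,(S<70)&(V>90)&(V<165)&roi),("orange/brown",.02,((H<18)&(S>90))&roi),("dark",.08,(V<60)&roi&(S<140))]:
    for ce,s,l in blobs(m):
        ctr,a,sz=pca(c,l,z); print(nm,ce.round(1),s[:5],"xy",ctr,"ang %.1f"%a,np.round(sz,0))
cv2.imwrite("pics/crop1.png",cv2.resize(im[90:370,220:480],None,fx=2.1,fy=2.1,interpolation=cv2.INTER_CUBIC))
E
```

```text
pale [243.3 115.3] [ 224   93   38   43 1015] xy [0.7911 0.1202] ang 48.2 [74. 85.]
pale [359.5 165.7] [349 153  21  29 424] xy [ 0.6772 -0.1108] ang 10.0 [36. 57.]
pale [248.1 171.8] [238 166  21  13 241] xy [0.672  0.1143] ang 89.4 [24. 40.]
pale [305.9 185.4] [290 169  33  34 846] xy [ 0.6426 -0.0017] ang -45.9 [64. 64.]
pale [460.8 262.2] [ 438  194   46  137 5576] xy [ 0.4851 -0.308 ] ang -3.7 [ 83. 271.]
pale [153.3 272.2] [ 101  216  106  114 8170] xy [0.4752 0.3046] ang -15.6 [168. 192.]
pale [306.9 285.5] [291 270  33  33 874] xy [ 0.4416 -0.0001] ang 89.0 [63. 64.]
pale [369.  289.8] [359 279  21  22 352] xy [ 0.4324 -0.1232] ang -1.3 [40. 42.]
greylid [240.4 111.8] [224  90  38  46 656] xy [0.777  0.1181] ang 2.9 [70. 88.]
greylid [357.4 171.2] [349 155  21  27  65] xy [ 0.6653 -0.1004] ang 45.6 [30. 54.]
greylid [249.  172.1] [238 165  21  24  76] xy [0.6537 0.1084] ang -0.7 [38. 44.]
greylid [305.1 186.2] [289 169  34  34 109] xy [ 0.6348 -0.0012] ang 25.5 [61. 63.]
greylid [441.8 256.8] [438 194  28 135 210] xy [ 0.4913 -0.2557] ang -12.5 [ 43. 259.]
greylid [477.8 215.
[... 542 characters left out ...]
-0.33  ] ang -2.1 [ 0. 66.]
greylid [111.8 280.4] [104 252  17  56 122] xy [0.4634 0.3663] ang -11.7 [ 10. 105.]
greylid [306.6 285.3] [290 269  34  34 900] xy [0.4449 0.0006] ang 89.0 [62. 62.]
greylid [367.9 289.3] [356 278  24  23 404] xy [ 0.4357 -0.1147] ang 43.7 [39. 42.]
greylid [146. 320.] [130 316  33   9  33] xy [0.386  0.3026] ang 74.1 [ 2. 62.]
orange/brown [368.  203.6] [361 182  15  44 318] xy [ 0.6035 -0.1247] ang 10.3 [14. 89.]
orange/brown [246.5 282. ] [236 274  20  18 188] xy [0.451  0.1212] ang 89.0 [33. 38.]
orange/brown [253.9 345.7] [237 330  34  33 894] xy [0.3265 0.1069] ang 88.9 [62. 65.]
dark [258.8 328.8] [247 326  23   9  54] xy [0.3661 0.0911] ang 78.7 [11. 42.]
```

View pics/crop1.png

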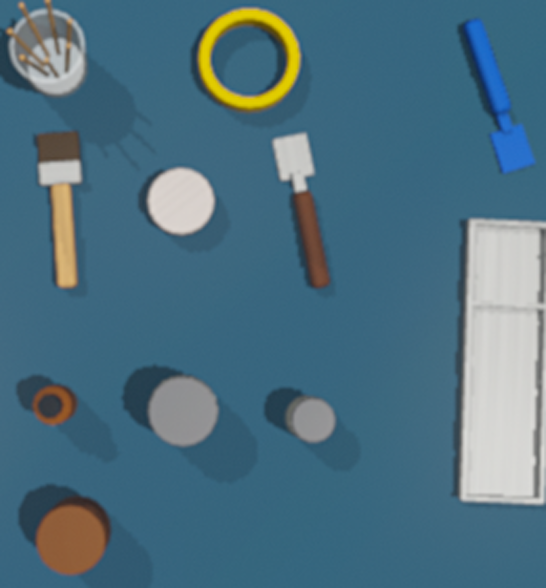

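The crop confirms the choices: the white spatula blade with dark wooden handle at top-image (365,190), and the grey-lidded jar at (307,285). The blue spatula and the brown jar are the look-alikes. Next I'll refine positions and cross-check with the scene camera.

Run:
```python
from rig import arm
from h import *
def load(n):
    im=cv2.imread(f"pics/{n}0.png"); h=cv2.cvtColor(im,cv2.COLOR_BGR2HSV).astype(int)
    return arm.get_calibration(n),h[...,0],h[...,1],h[...,2]
def near(m,uv,lo=20):
    return min(blobs(m,lo),key=lambda b:np.linalg.norm(b[0]-uv))
P={"top":dict(big=(307,285),small=(369,290),cap=(244.5,283),brush=(249,190),spat=(364,190),sq=(153,272),na=(461,262),tin=(306,185)),
"scene":dict(big=(359,200),small=(326,170),cap=(397,238),brush=(318,308),spat=(252,230),sq=(455,331),na=(258,146),tin=(283,260))}
for n in P:
    c,H,S,V=load(n); nb=~((H>90)&(H<118)&(S>70)); p=P[n]
    for k,z in(("big",.07),("small",.056)):
        ce,s,l=near((S<70)&(V>85)&(V<170),p[k]); v,u=np.nonzero(l); e=cv2.fitEllipse(max(cv2.findContours(l.astype(np.uint8),0,1)[0],key=len))
        print(n,k,ce,e[0],s[2:],ray(c,e[0],z))
    try:
        ce,s,l=near((V<75)&~((H>90)&(S>120)),p["cap"],8); print(n,"cap",ce,s[2:],ray(c,ce,.08))
    except Exception as ex: print(ex)
    for k in("brush","spat"):
        ce,s,l=near(nb,p[k],100); print(n,k,ce,s,*pca(c,l,.009))
    for k in("sq","na"):
        l=near((S<70)&(V>110),p[k],2000)[2]; l=cv2.morphologyEx(l.astype(np.uint8),cv2.MORPH_CLOSE,np.ones((9,9)))
        print(n,k,*pca(c,l,.014))
        print(" edge gap")
```

```text
top big [306.5286 285.1462] (306.53045654296875, 285.1563720703125) [ 34  35 910] [0.4455 0.0005]
top small [367.5095 289.1357] (367.52313232421875, 289.1426086425781) [ 24  23 420] [ 0.4352 -0.1158]
top cap [243.4598 282.7356] [11 11 87] [0.4526 0.1181]
top brush [248.843  184.3195] [ 237  152   22   76 1083] [0.6369 0.1133] 2.3830929 [41.47704315185547, 151.9778594970703]
top spat [363.8021 184.9714] [349 153  28  74 874] [ 0.6322 -0.1194] 9.9516 [35.789581298828125, 150.2865753173828]
top sq [0.4752 0.3046] -15.554592 [167.6746063232422, 192.04934692382812]
 edge gap
top na [ 0.4851 -0.308 ] -3.6686122 [82.86648559570312, 270.5780944824219]
 edge gap
scene big [357.9522 210.0486] (357.9418640136719, 210.03260803222656) [  33   45 1193] [0.4643 0.0206]
scene small [325.7974 176.666 ] (325.818115234375, 176.61692810058594) [ 20  32 533] [ 0.4505 -0.0975]
scene cap [396.9012 238.9383] [10 11 81] [0.458  0.1245]
scene brush [315.2659 309.0876] [ 284  278   68   61 1301] [0.6364 0.1117] 6.8311353 [46.59785842895508, 157.41513061523438]
scene spat [249.3266 230.073 ] [222 202  57  55 836] [ 0.6318 -0.1146] 10.167393 [38.070228576660156, 158.7362518310547]
scene sq [0.4767 0.3063] -15.500724 [168.20396423339844, 196.3343505859375]
 edge gap
scene na [ 0.488  -0.3024] -3.5345352 [91.23358154296875, 271.2656555175781]
 edge gap
```

Both views agree, and the leftover offsets in the scene view are just visible side walls. I'll start with the large jar.

```bash
cat > pp.py <<'E'
from rig import arm
import numpy as np
np.set_printoptions(precision=4,suppress=True)
TR={"sq":((.4752,.3046),-15.55),"na":((.4855,-.3075),-3.67)}
def R(a):  # tool down, tool x opposite to long axis at world angle a (deg), jaws across it
    a=np.radians(a+180);x=np.array([np.cos(a),np.sin(a),0]);z=np.array([0,0,-1.])
    return np.column_stack([x,np.cross(z,x),z])
def tray(t,x,y):
    (c,a)=TR[t];a=np.radians(a);return np.array(c)+np.array([[np.cos(a),-np.sin(a)],[np.sin(a),np.cos(a)]])@[x,y]
SAFE=.16
def pick(xy,ang,h,opening,squeeze):
    arm.grip(opening)
    p=arm.current_ee_pos()
    if p[2]<SAFE-.005: arm.move_l([p[0],p[1],SAFE],feed=.2)
    arm.move_to([*xy,SAFE],R(ang))
    arm.move_l([*xy,h],feed=.12)
    arm.grip(squeeze)
    print("t %.1f width %.4f F"%(arm.current_t(),arm.current_width()),arm.current_force())
    arm.move_l([*xy,SAFE],feed=.15)
    print("lifted width %.4f F"%arm.current_width(),arm.current_force())
def place(xy,ang,h,release):
    arm.move_l([*xy,SAFE],R(ang),feed=.22)
    arm.move_l([*xy,h+.008],feed=.12); arm.sleep(.3); f0=arm.current_force()[2]
    for z in np.arange(h+.003,h-.0021,-.001):
        arm.move_l([*xy,z],feed=.02); arm.sleep(.1)
        df=arm.current_force()[2]-f0
        if df>1.5: break
    print("set at z-h %.4f dF %.1f width %.4f"%(z-h,df,arm.current_width()))
    arm.grip(release); arm.move_l([*xy,SAFE],feed=.12)
    print("t %.1f"%arm.current_t(),arm.current_ee_pos())
E
python3 - <<'E'
from pp import *
a=TR["sq"][1]
for p in [(.4455,.0005),tray("sq",-.034,.037),tray("sq",.058,.037),tray("sq",-.012,-.042),tray("na",.092,0),tray("na",-.043,0)]: print(p,arm.solve_ik([*p,.02],R(a)))
pick((.4455,.0005),a,.020,.0909,.055)
place(tray("sq",-.034,.037),a,.024,.0909)
import cv2; cv2.imwrite("pics/top1.png",arm.snapshot("top")[:,:,::-1])
E
```

```text
(0.4455, 0.0005) [ -7.6239  32.9539 113.0986  -0.      33.9475 -82.0739]
[0.4524 0.3494] [ 31.6935  38.541   95.1355  -0.      46.3235 -42.7565]
[0.541  0.3247] [ 25.5513  41.7424  86.1758  -0.      52.0818 -48.8987]
[0.4524 0.2674] [ 24.0703  36.2978 101.8288  -0.      41.8733 -50.3797]
[ 0.5773 -0.3134] [ -33.7006   43.2517   82.1105   -0.       54.6378 -108.1506]
[ 0.4426 -0.3047] [ -40.9176   36.8556  100.1207   -0.       43.0237 -115.3676]
t 4.4 width 0.0634 F [-1.2038  1.341   5.8291]
lifted width 0.0636 F [-0.4213 -0.1267 -2.7824]
set at z-h -0.0000 dF 6.4 width 0.0634
t 12.2 [0.452  0.3491 0.1593]
```

The large jar is set down at the expected height (contact at 0.0 mm). The bottle is next.

Run:
```python
from pp import *
import cv2
a=TR["sq"][1]
pick((.4525,.1175),a,.020,.065,.028)
place(tray("sq",.058,.037),a,.024,.06)
arm.move_to([.5,.15,.22],R(0)); 
cv2.imwrite("pics/top2.png",cv2.resize(arm.snapshot("top")[:,:,::-1][100:400,80:400],None,fx=2,fy=2,interpolation=cv2.INTER_CUBIC))
cv2.imwrite("pics/scene2.png",cv2.resize(arm.snapshot("scene")[:,:,::-1][80:400,180:560],None,fx=2,fy=1.8,interpolation=cv2.INTER_CUBIC))
```

```text
t 15.6 width 0.0351 F [-0.2127  0.9661  4.7067]
lifted width 0.0354 F [ 0.3837  1.1514 -0.2575]
set at z-h -0.0000 dF 6.3 width 0.0353
t 22.8 [0.5406 0.3245 0.1592]
```

View pics/scene2.png

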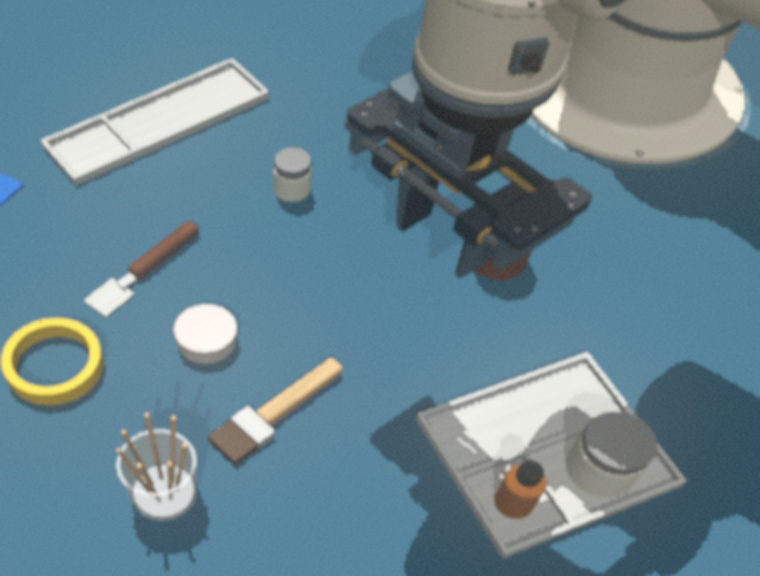

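The scene view shows the bottle upright at (520,488) and the large jar at (612,455), each in its own compartment. The stock is undisturbed. The brush is next.

Run:
```python
from pp import *
import cv2
off=-.006; b=np.radians(2.4)
pick(np.array([.6369,.1133])+off*np.array([np.cos(b),np.sin(b)]),2.4,.003,.045,.008)
a=TR["sq"][1]
place(tray("sq",-.006+off,-.042),a,.007,.030)
arm.move_to([.5,.0,.22],R(0)); 
cv2.imwrite("pics/top3.png",cv2.resize(arm.snapshot("top")[:,:,::-1][190:350,80:300],None,fx=3,fy=3,interpolation=cv2.INTER_CUBIC))
```

```text
t 26.8 width 0.0179 F [-0.6289 -0.1074  3.7044]
lifted width 0.0179 F [-0.0678  0.2105 -0.8583]
set at z-h 0.0000 dF 3.7 width 0.0176
t 34.2 [0.452  0.2672 0.1594]
```

View pics/top3.png

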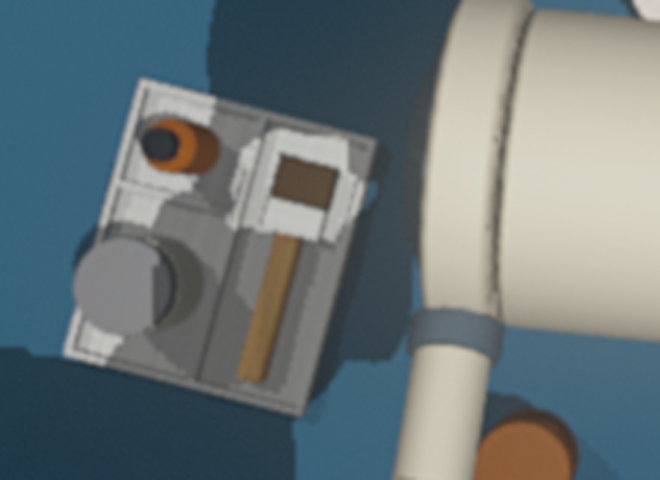

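The brush lies lengthwise in the channel, from (250,380) to (305,155) and clear of the walls. The bottle and large jar are in their compartments. The narrow tray comes next.

Run:
```python
from pp import *
import cv2
a=TR["na"][1]
pick((.4347,-.117),a,.018,.070,.033)
place(tray("na",.092,0),a,.022,.068)
off=-.006; b=np.radians(9.95)
pick(np.array([.6322,-.119])+off*np.array([np.cos(b),np.sin(b)]),9.95,.003,.045,.008)
place(tray("na",-.039+off,0),a,.007,.030)
arm.move_to([.4,.3,.25],R(0)); 
cv2.imwrite("pics/top4.png",arm.snapshot("top")[:,:,::-1])
cv2.imwrite("pics/scene4.png",arm.snapshot("scene")[:,:,::-1])
arm.move_to([.4,-.15,.28],R(0)); 
cv2.imwrite("pics/top5.png",arm.snapshot("top")[:,:,::-1])
```

```text
t 38.6 width 0.0407 F [-0.578   0.7528  5.3407]
lifted width 0.0418 F [ 0.1989  0.1149 -1.3621]
set at z-h -0.0000 dF 4.0 width 0.0413
t 46.0 [ 0.5769 -0.3132  0.1592]
t 49.3 width 0.0175 F [-0.0039  0.4365  2.7872]
lifted width 0.0178 F [-0.6715  0.7395 -1.0676]
set at z-h 0.0000 dF 6.1 width 0.0182
t 56.9 [ 0.4403 -0.3044  0.1594]
```

View pics/top4.png

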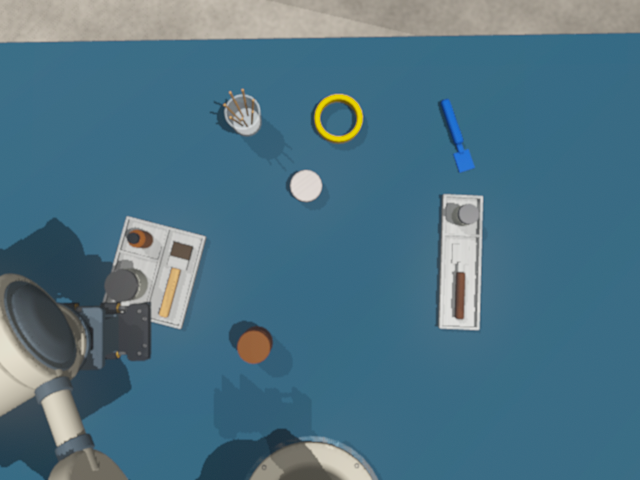

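View pics/scene4.png

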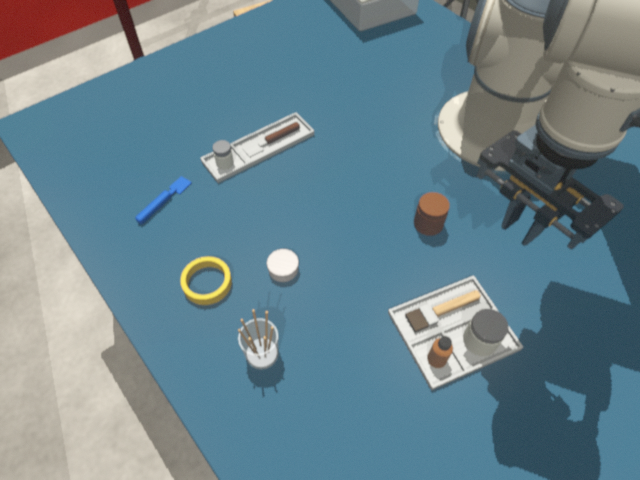

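Both views show all five items in their places. The spatula runs (458,318) to (456,245) in the top view and ends clear of the partition. The small jar stands at (467,214). The tin, cup, tape, blue spatula and brown jar are at their starting pixels, so I'm handing in.

```bash
python3 -c "
from rig import arm
print(arm.current_t(),arm.current_ee_pos(),arm.current_force(),arm.current_width()); print(arm.sign_off())"
```

```text
60.9083 [ 0.40028722 -0.14933766  0.27992043] [-0.19161843  1.17249131 -0.21664072] 0.030024076184826155
the job is handed in; nothing more can be done
None
```

Both kits are made up and the job was handed in at 60.9 s, well inside the 133 s limit. I placed the items in the order asked:

- **Square tray:** the large jar, the amber bottle and the flat brush.
- **Narrow tray:** the small jar and the spatula.

**Set-down:** I lowered each item in 1 mm steps until the wrist felt contact. All five touched at the expected floor height, with a force rise of 4–6 N. Finger openings while holding matched the given sizes to about 1 mm.

**Last pictures:** The top and scene views show the jars and the bottle upright in their compartments, and the brush and spatula lying lengthwise in their channels. The tin, cup, tape, blue spatula and brown jar look unmoved. The arm was clear of everything at the end. No check failed.

**Measurements:** The two cameras agreed on the trays, brush and spatula to within about 6 mm. For the jars they differed by about 2–3 cm, because the scene mask also caught the jar sides, so I used the top view for those.

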